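# Bar a small engine over by hand for winter storage

## Robot

A 7-joint arm with a two-finger parallel gripper is mounted at the origin on the work surface. World frame = base frame: x ahead of the robot, y to its left, z up, the work surface at z = 0. Lengths are in m, angles in rad, forces in N, time in s.
With the tool pointing down it reaches from about 0.35 to 0.9 m from the base axis. Payload 8.1 kg.
Tool frame: the origin (TCP) lies on the centre line of the jaws, within the pads' length; the fingertips stand 19 mm ahead of it and the grasp point (between the pads) is the TCP; z points along the fingers, y is the direction in which the jaws open and shut (so a half turn about z gives the same grasp; the last joint's range is limited). The gripper opens to 92 mm and grips with 3 to 60 N. Pads are 19 mm wide; open, the fingers measure 130 mm over their backs; the gripper's body (75 mm by 190 mm) begins 47 mm behind the grasp point.
Start: joints at [1.095, 0.434, 0.025, 1.573, -0.012, 1.134, -0.075], TCP at [0.228, -0.582, 0.246] pointing down, gripper open.
Joint ranges: [-2.62, 2.62], [-0.44, 2.09], [-1.27, 1.32], [0.08, 2.57], [-1.32, 4.46], [0.12, 2], [-2.74, 2.74]. Speed limits (rad/s): [2.22, 2.22, 3.01, 3.01, 3.14, 3.14, 3.14].

## Interface

Orientations are given as a rotation vector (axis times angle).
In Python, from cell import monitor, imaging, workorder, outline_of gives the robot as it stands.
- The arm moves only by the tool move_arm, never from a script. Its argument "series" is a list of rows, each a list of 6 numbers: the shift along the world's x, y, z in cm, then the turn, a rotation vector about the world's x, y, z in degrees. A call has 1 to 8 rows; each row shifts and turns the commanded pose from where the row before left it; what a row does not reach is not made up. A row lasts 1/10 s, in which the tool goes at most 50 mm and 8.59 degrees, less where a joint would pass 70% of its speed; a pose out of reach is approached as far as the arm can. A call with a gripper value outside its range is refused whole. "grip" is the opening, from 0 (shut) to 1 (fully open), set as the call begins (left out, the last holds). The fingers move at their own pace and stop on an object; "force" is the grip in N (left out, the last holds). Time passes only in rows, so rows that do not move let the fingers close. It gives the time, the measured TCP pose, the force and the opening at its end, in the units of the state.
- monitor.observe(): the state, without advancing time (a new reading comes with each control period).
- imaging.get_image(name): name is "side" or "top" or "wrist"; returns a dict with "color" (420x560x3 uint8, red, green, blue), "fx", "fy", "cx", "cy" (pixels), "dist_coeffs" ([k1, k2, p1, p2, k3] as OpenCV has them; the pictures are not rectified), "rvec" (rotation vector, rad) and "tvec" (3), from world to camera coordinates, as OpenCV has them; the wrist camera has in their place "mount" (4x4, takes a point from camera to tool coordinates, whose origin is the TCP and whose axes are the flange's). Camera axes: x right, y down, z forward; pixel columns grow to the right and rows downward; lengths in m; the calibration is good to about 2 mm. A picture is of the moment at which its call begins: read the wrist's pose just before it. There is no depth.
- workorder.sign_off(): hands the job in, once; it reports no verdict.
Trained networks look in the newest picture that a camera, given by its name, has taken for a name from the list of things; names that differ only in an ending like _2 or _b are one class to them, and where a whole thing is asked for, a point or a joint stands for the part that bears it (a point fixed in the world has none). Each returns a list of dicts, best first, with "p" (0 to 1); they miss things now and then, are a little off and sometimes report something else, mostly with a low value. They report only what shows in the picture. A call takes as long as a camera call.
- outline_of(camera, thing): "mask" (420x560 bool, what is visible of it) and "rect" ([left, top, width, height] in pixels, round what is visible of it).
The state is a dict: "clock": time; "joints": joint angles; "dq": joint speeds; "joint_efforts": joint torques, N m; "position": TCP position; "ee_rot": TCP orientation; "force": force on the tool from outside, world axes, zero at the start; "ft_torque": the same for the moment, N m; "width": opening from 0.0 (shut) to 1.0 (fully open).
Only numpy, scipy, OpenCV 4.12 (cv2) and the standard library are available. Lean on these libraries where they do the work, as an engineer would, in place of code of your own. Each camera call takes 0.05 s, during which the arm holds its last target. There are 200 camera calls.

## Task

Lay up the small engine for the winter: first push its red stop switch right over to the far (off) side, then take the black knob of the crank and turn the engine over clockwise (seen from above), at a slow, even pace, no faster than about one turn in five seconds, going through its heavy compression point twice, never letting the crank spring back from the heavy point or lurch ahead after it. Go on turning until you feel the third compression just begin to push back, and leave the crank resting there, let go. Leave the other things on the bench alone.

Things in the scene. Friction and masses are not known exactly. Their poses are not given: they have to be found in the camera images.
- engine: Small engine with upright crankshaft, fixed to the bench: round green shroud, 220 diameter, flat top 165 high; finned aluminium head on its +x side, red tank on its -y side, switch on its +y side. Origin on the bench top on the crankshaft's axis, z up. Turned up to 0.5 rad either way.
- crank_knob (a point): Middle of the crank's black upright knob (28 diameter, 53 tall, spans 199 to 252 above the bench, this point 224). The knob spins freely about its own upright axis, so the hand that holds it need not turn; it runs on a level circle of 80 radius about the engine's axis. Beneath it is a steel arm 24 wide, top 197 above the bench.
- crank (a joint): Crank angle in rad, grows clockwise seen from above and counts on over the turns, no end stop. 0: knob on the engine's -x side; pi/2: +y side; pi: over the head. Starts at -0.2 to 1.2. Friction: 0.4 N m (5 N at the knob), plus 0.15 per rad/s. The crank sits on a splined shaft in an unknown position: the heavy point lies anywhere at pi +-0.6, and again every 2 pi (see pin).
- pin (a joint): Travel (m) of the sprung indicator pin in the head: 0 outside the compression, rises from its start, 0.84 rad before the heavy point, to 0.0076 at it, then sinks. Going up, the knob needs up to 18 N in all; after the heavy point the load drives the crank on for 0.84 rad, at 3 rad/s and more if not held. Let go at pin 0.0005 to 0.0015 the crank stays; further in, it springs back to there.
- pin_tip (a point): End of the level indicator pin's red tip (16 diameter, pin 10), 70 above the bench, 193 from the engine's axis along the engine's +x when the pin is in.
- stop (a joint): Stop switch in rad: near 0 (running) it leans to the engine's -x, at 1.0 (off) to the engine's +x. It swings about the engine's y axis, pivot 127 above the bench at x -30, y +165 of the engine; needs about 1.5 N at its ball and stays where it is left.
- stop_tip (a point): Centre of the red ball (26 diameter) on the end of the switch's 50 long lever, 171 above the bench at either end of its swing. Its black housing below is 70 x 50, top 130 above the bench.
- oil: Bystander: yellow oil bottle, 68 dia x 190 tall (mm). Origin under its middle.
- spray: Bystander: blue spray can, 54 dia x 170 tall (mm). Origin under its middle.
- wrench: Bystander: steel open-ended wrench lying flat (mm). Origin under its middle.
- driver: Bystander: orange-handled screwdriver lying flat (mm). Origin under its middle.
- bolt_cup: Bystander: open steel cup, 76 dia x 60 tall (mm). Origin under its middle.
- parts_tray: Bystander: grey open tray, 170 x 120 x 30, walls 4 (mm). Origin under its middle.
- plug: Bystander: the engine's spark plug, 68 long, lying in the grey tray (mm). Origin under its middle.

How it is judged:
On the way, in this order (a step that is already met when the one before it is completed fails the run):
1. the stop switch is over at off (value of joint stop above 0.85 rad), for 0.2 s.
2. the crank goes over its first heavy point (value of joint pin above 0.0065 m and value of joint crank between 2 and 4.3 rad), for 0.05 s.
3. the crank goes over its second heavy point (value of joint pin above 0.0065 m and value of joint crank between 8.3 and 10.6 rad), for 0.05 s.
At the end, for the whole second after the job is handed in: The switch is off (beyond 0.85 rad); the crank, after two heavy points, is at rest against the beginning of the third compression: indicator pin 0.2 to 4 mm out, crank at 13.8 to 16.2 rad, slower than 0.05 rad/s (value of joint stop above 0.85 rad and value of joint crank between 13.8 and 16.2 rad and value of joint pin between 0.0002 and 0.004 m and velocity of joint crank between -0.05 and 0.05 rad/s); the robot touches nothing.
It fails at once if the crank is turned into the compression before the switch is off (value of joint stop below 0.7 rad and value of joint pin above 0.003 m).
It fails at once if the crank lurches ahead faster than 3 rad/s (velocity of joint crank above 3 rad/s).
It fails at once if the crank springs back from the heavy point (pin over 4.5 mm out, backwards faster than 0.6 rad/s) (value of joint pin above 0.0045 m and velocity of joint crank below -0.6 rad/s).
It fails at once if the crank is pushed on up to its third heavy point (pin over 6 mm out) (value of joint pin above 0.006 m and value of joint crank above 13.8 rad).
It fails at once if another thing on the bench is moved by more than 30 mm (distance of any of oil, spray, wrench, driver, bolt_cup, parts_tray, plug from where it was at the start of the episode above 0.03 m).
It also fails if it takes over 72 s, if anything falls off the work surface, if the arm or the gripper's body presses on something with over 40 N, if the wrist force passes 120 N, or if a joint passes its speed limit or range.

## Working session

There is one attempt and no reset: what is moved stays moved. The work goes in short steps, Python scripts to look and compute and a tool call to move; the robot and the scene stay as the last step left them, time stands still between calls to the robot, and variables do not carry over. Pictures are saved under pics/ and viewed, about 8 in all and at most 12, crops included, and the job is handed in when it is done.

Besides the shell and the picture viewer there is one more tool, called after "Call:" as name(argument=value, ...), one argument or row to a line, values as JSON. move_arm: Moves the arm, as the interface text tells. Its arguments: {"type":"object","properties":{"series":{"type":"array"},"grip":{"type":"number"},"force":{"type":"number"}},"required":["series"]}

```bash
mkdir -p pics; cat > h.py <<'E'
import numpy as np, cv2
from cell import monitor, imaging, workorder, outline_of
def ray(im,u,v):
    K=np.array([[im['fx'],0,im['cx']],[0,im['fy'],im['cy']],[0,0,1.]])
    p=cv2.undistortPoints(np.array([[[u,v]]],float),K,np.array(im['dist_coeffs'],float))[0,0]
    R=cv2.Rodrigues(np.array(im['rvec'],float))[0]; t=np.array(im['tvec'],float).ravel()
    return -R.T@t, R.T@np.array([p[0],p[1],1.])
def atz(im,u,v,z):
    o,d=ray(im,u,v); return o+d*(z-o[2])/d[2]
def proj(im,P):
    K=np.array([[im['fx'],0,im['cx']],[0,im['fy'],im['cy']],[0,0,1.]])
    return cv2.projectPoints(np.array(P,float).reshape(-1,1,3),np.array(im['rvec'],float),np.array(im['tvec'],float),K,np.array(im['dist_coeffs'],float))[0][:,0]
def cen(cam,th):
    r=outline_of(cam,th)
    if not r: return None
    ys,xs=np.nonzero(r[0]['mask']); return r[0]['p'],xs.mean(),ys.mean(),r[0]['rect']
E
python3 - <<'E'
from h import *
s=monitor.observe(); print({k:np.round(v,3) for k,v in s.items()})
for c in('top','side'):
    im=imaging.get_image(c); cv2.imwrite(f'pics/{c}0.png',im['color'][:,:,::-1])
    o,_=ray(im,280,210);print(c,o)
    for th,z in(('engine',.165),('crank_knob',.252),('pin_tip',.07),('stop_tip',.171),('oil',.19),('spray',.17),('bolt_cup',.06),('parts_tray',.03),('wrench',.01),('driver',.02)):
        r=cen(c,th)
        print(th,r and (np.round(r[:3],2),r[3],np.round(atz(im,r[1],r[2],z),3)))
E
```

```text
{'clock': np.float64(0.0), 'joints': array([ 1.095,  0.435,  0.025,  1.574, -0.012,  1.134, -0.075]), 'dq': array([-0.   ,  0.002, -0.002,  0.001,  0.001,  0.   ,  0.002]), 'joint_efforts': array([-2.0000e-03, -6.6785e+01,  9.8400e-01, -3.1447e+01, -6.0000e-02,
        4.3000e-02,  0.0000e+00]), 'position': array([ 0.227, -0.582,  0.245]), 'ee_rot': array([-3.086e+00, -5.820e-01,  1.000e-03]), 'force': array([ 0.095, -0.08 , -0.298]), 'ft_torque': array([-0.071,  0.032,  0.009]), 'width': np.float64(0.997)}
top [0.32708785 0.03488218 1.46431574]
engine (array([  0.7 , 268.36, 221.2 ]), [200.6, 161.0, 128.3, 112.9], array([0.503, 0.047, 0.165]))
crank_knob (array([  0.68, 251.75, 219.49]), [231.9, 211.5, 40.5, 20.9], array([0.496, 0.091, 0.252]))
pin_tip None
stop_tip (array([  0.72, 252.1 , 219.21]), [233.8, 211.8, 37.3, 19.1], array([0.509, 0.093, 0.171]))
oil (array([  0.94, 408.32, 173.76]), [394.4, 161.3, 32.3, 26.6], array([ 0.637, -0.362,  0.19 ]))
spray (array([  0.67, 138.91, 175.69]), [124.7, 161.2, 32.5, 30.5], array([0.64 , 0.428, 0.17 ]))
bolt_cup (array([  0.81, 420.43, 
[... 543 characters left out ...]
96.32, 252.2 ]), [394.3, 248.9, 5.2, 14.3], array([ 0.129, -0.236,  0.252]))
pin_tip None
stop_tip (array([  0.53, 220.51, 208.33]), [218.3, 204.2, 4.5, 11.9], array([0.517, 0.222, 0.171]))
oil None
spray (array([  0.69, 160.97, 209.58]), [150.3, 187.4, 20.5, 45.5], array([0.539, 0.423, 0.17 ]))
bolt_cup (array([  0.71, 400.7 , 223.34]), [391.4, 215.4, 18.8, 16.1], array([ 0.497, -0.424,  0.06 ]))
parts_tray (array([  0.83, 398.45, 259.11]), [373.0, 238.2, 52.0, 40.4], array([ 0.34 , -0.361,  0.03 ]))
wrench (array([  0.64, 169.8 , 277.6 ]), [162.5, 257.8, 14.8, 39.1], array([0.373, 0.404, 0.01 ]))
driver (array([  0.59, 146.85, 273.64]), [143.3, 260.4, 5.8, 28.4], array([0.39, 0.48, 0.02]))
```

```bash
python3 - <<'E'
import cv2
a=cv2.imread('pics/top0.png')[140:290,180:340]; b=cv2.imread('pics/side0.png')[160:290,190:350]
cv2.imwrite('pics/tc.png',cv2.resize(a,None,fx=4,fy=4,interpolation=2)[:600]); cv2.imwrite('pics/sc.png',cv2.resize(b,None,fx=4,fy=4,interpolation=2))
E
```

```text
(no output)
```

View pics/tc.png

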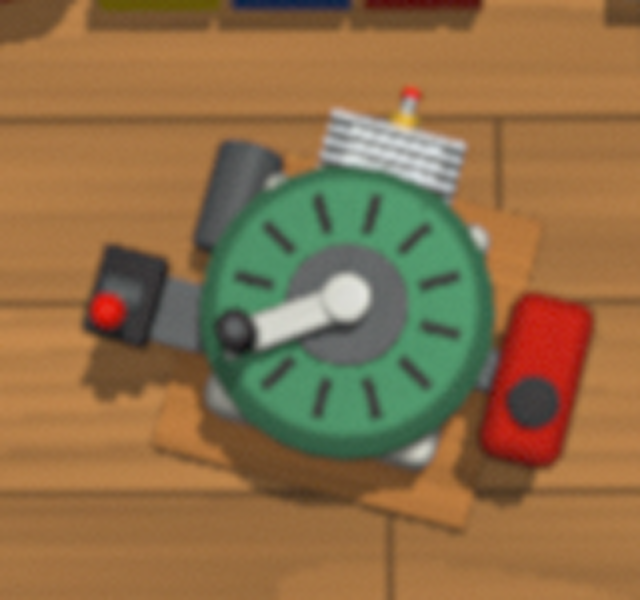

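View pics/sc.png

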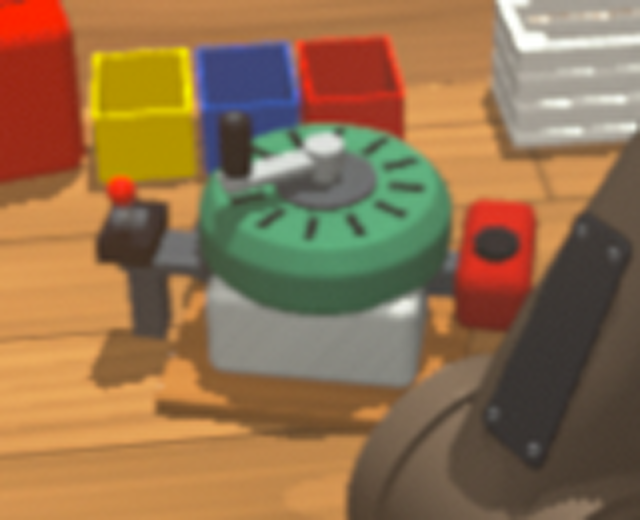

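Top view: hub about (266.5, 214.3), knob top (239, 222), red ball (206.8, 217.8), pin tip (282.8, 163). In the side view the ball is at (220.3, 207.5) and the knob top at (248.5, 189). The network's top-view knob box took in more than the knob, so I'll use the picture positions.

```bash
python3 - <<'E'
from h import *
from scipy.optimize import least_squares
T=imaging.get_image('top');S=imaging.get_image('side')
for n,u,v,z in(('hub',266.5,214.3,.21),('knob',239,222,.252),('ball',206.8,217.8,.171),('pin',282.8,163,.07)): print(n,atz(T,u,v,z).round(3))
print('side ball',atz(S,220.3,207.5,.171).round(3),'knobtop',atz(S,248.5,189,.252).round(3))
# shroud circle: green mask centroid
hsv=cv2.cvtColor(T['color'],cv2.COLOR_RGB2HSV)
def model(p):
    x,y,a,q=p; e=lambda X,Y,Z:[x+np.cos(a)*X-np.sin(a)*Y,y+np.sin(a)*X+np.cos(a)*Y,Z]
    kn=lambda z:e(-.08*np.cos(q),.08*np.sin(q),z)
    ball=e(-.030-.05*np.sin(.5),.165,.171)
    return e,kn,ball
def f(p):
    e,kn,b=model(p)
    A=proj(T,[e(0,0,.21),kn(.252),b,e(.193,0,.07)])-[[266.5,214.3],[239,222],[206.8,217.8],[282.8,163]]
    B=proj(S,[b,kn(.252)])-[[220.3,207.5],[248.5,189]]
    return np.r_[A.ravel(),B.ravel()]
r=least_squares(f,[.5,.04,-.2,1.2]);print(r.x.round(4),f(r.x).round(1))
e,kn,b=model(r.x);print('ball',b,'ball off',e(-.030+.05*np.sin(.5),.165,.171),'knob',kn(.224))
E
```

```text
hub [0.517 0.051 0.21 ]
knob [0.49  0.125 0.252]
ball [0.513 0.224 0.171]
pin [0.702 0.001 0.07 ]
side ball [0.523 0.223 0.171] knobtop [0.496 0.125 0.252]
[ 0.5187  0.0511 -0.2823  0.9273] [ 0.1 -0.7 -0.3 -0.2 -0.1  0.2  1.1 -0.5 -0.5  1.7 -0.1  0.9]
ball [np.float64(0.5128048959950314), np.float64(0.2246063099257014), 0.171] ball off [np.float64(0.5588495436625157), np.float64(0.21125045383795737), 0.171] knob [np.float64(0.49040368793374567), np.float64(0.12594132223471255), 0.224]
```

Call:
move_arm(
  series=[
    [1.2,4.1,0.8,0,0,2.7],
    [1.2,4.1,0.8,0,0,2.7],
    [1.2,4.1,0.8,0,0,2.7],
    [1.2,4.1,0.8,0,0,2.7],
    [1.2,4.1,0.8,0,0,2.7],
    [1.2,4.1,0.8,0,0,2.7],
    [1.2,4.1,0.8,0,0,2.7],
    [1.2,4.1,0.8,0,0,2.7],
  ],
  grip=0,
)

```text
clock: 2.0
position: [0.3238, -0.2524, 0.3103]
ee_rot: [2.922, 1.153, 0.0]
force: [0.2, -0.3, 0.3]
width: 0.353
```

Call:
move_arm(
  series=[
    [1.2,4.1,0.5,0,0,2.7],
    [1.2,4.1,0.5,0,0,2.7],
    [1.2,4.1,0,0,0,2.7],
    [1.2,4.1,0,0,0,2.7],
    [1.2,4.1,0,0,0,2.7],
    [1.2,4.1,0,0,0,2.7],
    [1.2,4.1,0,0,0,2.7],
    [1.2,4.1,0,0,0,2.7],
  ],
)

```text
clock: 2.8
position: [0.4198, 0.0756, 0.3201]
ee_rot: [2.654, 1.679, 0.001]
force: [1.5, -0.9, -0.8]
width: 0.001
```

Call:
move_arm(
  series=[
    [1.2,4.1,0,0,0,2.7],
    [1.2,4.1,0,0,0,2.7],
    [1.2,4.1,0,0,0,2.7],
    [1.2,4.1,0,0,0,1.2],
    [0,0,0,0,0,0],
    [0,0,0,0,0,0],
  ],
)

```text
clock: 3.4
position: [0.4673, 0.2388, 0.3194]
ee_rot: [-2.509, -1.89, 0.001]
force: [-0.3, -0.9, 0.2]
width: 0.007
```

Call:
move_arm(
  series=[
    [0,0,-4.5,0,0,0],
    [0,0,-4.5,0,0,0],
    [0,0,-4,0,0,0],
    [0,0,-2,0,0,0],
    [0,0,0,0,0,0],
  ],
)

```text
clock: 3.9
position: [0.4664, 0.2349, 0.1673]
ee_rot: [2.513, 1.885, -0.009]
force: [0.7, -0.2, 0.1]
width: -0.0
```

Call:
move_arm(
  series=[
    [0.96,-0.28,0,0,0,0],
    [0.96,-0.28,0,0,0,0],
    [0.96,-0.28,0,0,0,0],
    [0.96,-0.28,0,0,0,0],
    [0.96,-0.28,0,0,0,0],
    [0.77,-0.22,0,0,0,0],
    [0.67,-0.2,0,0,0,0],
    [0.1,-0.03,0,0,0,0],
  ],
)

```text
clock: 4.7
position: [0.5289, 0.22, 0.1693]
ee_rot: [-2.508, -1.887, 0.006]
force: [-12.9, 1.4, 7.1]
width: 0.002
```

```bash
python3 - <<'E'
from h import *
s=monitor.observe(); print(s['position'],s['force'])
b=imaging.get_image('side')['color'][160:290,190:350,::-1]
cv2.imwrite('pics/s1.png',cv2.resize(b,None,fx=4,fy=4,interpolation=2))
E
```

```text
[0.52891413 0.21998439 0.16933741] [-12.87779023   1.39436378   7.13162136]
```

View pics/s1.png

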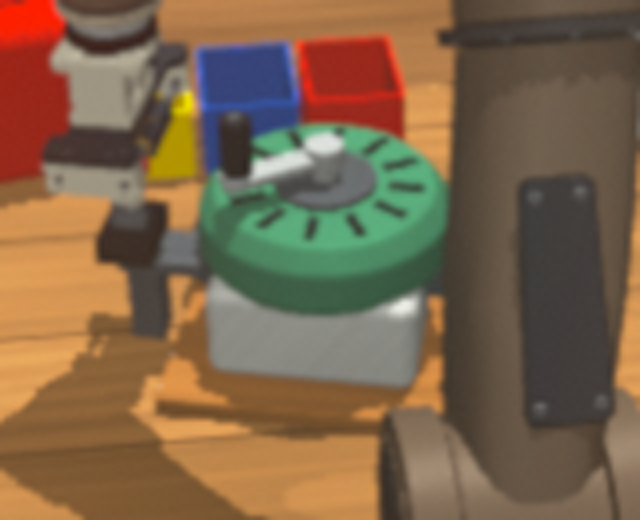

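The side view shows the closed fingers over the housing and the ball hidden behind them. The 13 N reaction and the end position match the off stop. I'll back off, then check the ball and knob from above.

Call:
move_arm(
  series=[
    [-1,0.3,0,0,0,0],
    [0,0,5,0,0,0],
    [0,0,5,0,0,0],
    [0,0,4.5,0,0,0],
    [-1,-3.2,0,0,0,0],
    [-1,-3.2,0,0,0,0],
    [-0.9,-3.2,0,0,0,0],
    [0,0,0,0,0,0],
  ],
  grip=0.6,
  force=50,
)

```text
clock: 5.55
position: [0.4918, 0.1214, 0.3146]
ee_rot: [2.514, 1.878, -0.003]
force: [0.7, 0.4, 0.6]
width: 0.593
```

```bash
python3 - <<'E'
from h import *
s=monitor.observe(); print(s['position'],s['force'],s['width'])
W=imaging.get_image('wrist')['color'][:,:,::-1]
a=imaging.get_image('top')['color'][150:290,180:340,::-1]
S=imaging.get_image('side')['color'][150:290,180:340,::-1]
A=np.vstack([np.hstack([cv2.resize(a,(400,350)),cv2.resize(S,(400,350))]),np.hstack([cv2.resize(W,(333,250)),np.zeros((250,467,3),np.uint8)])])
cv2.imwrite('pics/t2.png',A)
E
```

```text
[0.49176392 0.12143099 0.31458298] [0.68373172 0.4067852  0.55724502] 0.5934222568823905
```

View pics/t2.png

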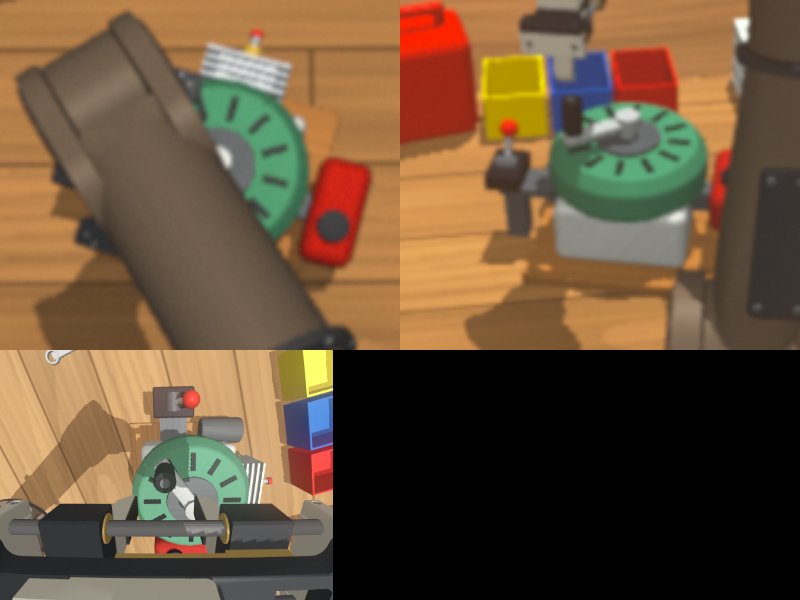

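The wrist view shows the ball over on the head side, so the switch is off. The knob is at about (276, 208) in the full wrist image, under the hand. I'll measure both once more.

```bash
python3 - <<'E'
from h import *
from scipy.spatial.transform import Rotation as Ro
s=monitor.observe(); S=imaging.get_image('side'); W=imaging.get_image('wrist')
M=np.array(W['mount']);R=Ro.from_rotvec(s['ee_rot']).as_matrix()
K=np.array([[W['fx'],0,W['cx']],[0,W['fy'],W['cy']],[0,0,1.]])
def wz(u,v,z):
    p=cv2.undistortPoints(np.array([[[u,v]]],float),K,np.array(W['dist_coeffs'],float))[0,0]
    d=R@M[:3,:3]@[p[0],p[1],1]; o=R@M[:3,3]+s['position']; return (o+d*(z-o[2])/d[2]).round(4)
for th,z in(('crank_knob',.224),('stop_tip',.171)):
    r=cen('wrist',th); print(th,r, r and wz(r[1],r[2],z))
cv2.imwrite('pics/w3.png',cv2.resize(W['color'][140:320,200:400,::-1],None,fx=3,fy=3,interpolation=2))
print(wz(276,208,.224),wz(276,208,.252))
print('off ball side px',proj(S,[[.5588,.2113,.171]]),'vs 223.6,201')
E
```

```text
crank_knob None None
stop_tip (0.72, np.float64(320.4920828258222), np.float64(91.22655298416565), [297.4, 76.0, 40.4, 29.1]) [0.5553 0.2134 0.171 ]
[0.4925 0.1369 0.224 ] [0.4951 0.1449 0.252 ]
off ball side px [[223.52818606 201.43351807]] vs 223.6,201
```

View pics/w3.png

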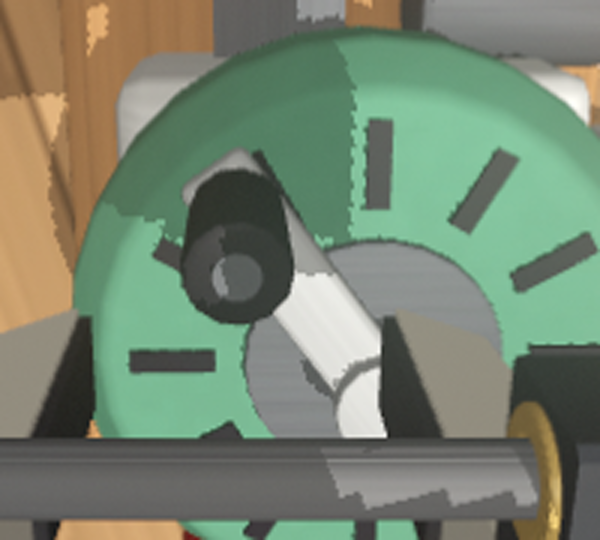

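Knob top is centred at crop (238, 270), or (279, 230) in the full image. The knob stands clear between the open fingers.

```bash
python3 - <<'E'
from h import *
from scipy.spatial.transform import Rotation as Ro
s=monitor.observe(); W=imaging.get_image('wrist')
M=np.array(W['mount']);R=Ro.from_rotvec(s['ee_rot']).as_matrix()
K=np.array([[W['fx'],0,W['cx']],[0,W['fy'],W['cy']],[0,0,1.]])
p=cv2.undistortPoints(np.array([[[279.3,230.]]]),K,np.array(W['dist_coeffs'],float))[0,0]
d=R@M[:3,:3]@[p[0],p[1],1]; o=R@M[:3,3]+s['position']; P=o+d*(.252-o[2])/d[2]
c=np.array([.5187,.0511]);v=P[:2]-c; print(P,s['position'],np.hypot(*v),'q',np.pi-.2823-np.arctan2(v[1],v[0]))
E
```

```text
[0.49254133 0.12952888 0.252     ] [0.4920615  0.12755698 0.31466906] 0.08267626884746045 q 0.9665654763916811
```

Call:
move_arm(
  series=[
    [0,0,-3,0,0,0],
    [0,0,-3,0,0,0],
    [0,0,-2,0,0,0],
    [0,0,-0.8,0,0,0],
    [0,0,0,0,0,0],
  ],
)

```text
clock: 6.45
position: [0.4916, 0.1267, 0.226]
ee_rot: [-2.51, -1.888, 0.002]
force: [1.0, -0.8, -0.3]
width: 0.597
```

Call:
move_arm(
  series=[
    [0,0,0,0,0,0],
    [0,0,0,0,0,0],
    [0,0,0,0,0,0],
    [0,0,0,0,0,0],
    [0,0,0,0,0,0],
  ],
  grip=0,
  force=50,
)

```text
clock: 6.95
position: [0.4922, 0.1266, 0.2273]
ee_rot: [2.511, 1.887, 0.001]
force: [-1.4, 0.1, 4.2]
width: 0.294
```

```bash
cat > g.py <<'E'
# angle table: knob world angle psi=pi-.2823-q ; rows of 45 deg/call
from h import *
s=monitor.observe(); c=np.array([.5187,.0511]); v=s['position'][:2]-c
print(s['clock'],s['position'],s['force'],s['width'],'r',np.hypot(*v),'psi deg',np.degrees(np.arctan2(v[1],v[0])),'q',np.pi-.2823-np.arctan2(v[1],v[0]))
E
python3 g.py; python3 - <<'E'
import numpy as np
for k in range(8):
    a=np.radians(109-45*k-np.arange(9)*45/8); P=8*np.c_[np.cos(a),np.sin(a)]; print(k,109-45*k,np.diff(P,axis=0).round(2).tolist())
E
```

```text
6.95 [0.49218661 0.1265697  0.22730618] [-1.35790146  0.14844324  4.15857671] 0.29433292799996985 r 0.07999147618843004 psi deg 109.35697252735149 q 0.9506534229745247
0 109 [[0.75, 0.22], [0.77, 0.14], [0.78, 0.07], [0.79, -0.01], [0.78, -0.09], [0.77, -0.16], [0.75, -0.24], [0.72, -0.31]]
1 64 [[0.69, -0.38], [0.65, -0.44], [0.6, -0.51], [0.55, -0.56], [0.49, -0.61], [0.43, -0.66], [0.36, -0.7], [0.29, -0.73]]
2 19 [[0.22, -0.75], [0.14, -0.77], [0.07, -0.78], [-0.01, -0.79], [-0.09, -0.78], [-0.16, -0.77], [-0.24, -0.75], [-0.31, -0.72]]
3 -26 [[-0.38, -0.69], [-0.44, -0.65], [-0.51, -0.6], [-0.56, -0.55], [-0.61, -0.49], [-0.66, -0.43], [-0.7, -0.36], [-0.73, -0.29]]
4 -71 [[-0.75, -0.22], [-0.77, -0.14], [-0.78, -0.07], [-0.79, 0.01], [-0.78, 0.09], [-0.77, 0.16], [-0.75, 0.24], [-0.72, 0.31]]
5 -116 [[-0.69, 0.38], [-0.65, 0.44], [-0.6, 0.51], [-0.55, 0.56], [-0.49, 0.61], [-0.43, 0.66], [-0.36, 0.7], [-0.29, 0.73]]
6 -161 [[-0.22, 0.75], [-0.14, 0.77], [-0.07, 0.78], [0.01, 0.79], [0.09, 0.78], [0.16, 0.77], [0.24, 0.75], [0.31, 0.72]]
7 -206 [[0.38, 0.69], [0.44, 0.65], [0.51, 0.6], [0.56, 0.55], [0.61, 0.49], [0.66, 0.43], [0.7, 0.36], [0.73, 0.29]]
```

Call:
move_arm(
  series=[
    [0.75,0.22,0,0,0,0],
    [0.77,0.14,0,0,0,0],
    [0.78,0.07,0,0,0,0],
    [0.79,-0.01,0,0,0,0],
  ],
)

```text
clock: 7.35
position: [0.5221, 0.1314, 0.2273]
ee_rot: [-2.51, -1.888, 0.002]
force: [-7.6, 1.2, 9.2]
width: 0.297
```

Call:
move_arm(
  series=[
    [0.78,-0.09,0,0,0,0],
    [0.77,-0.16,0,0,0,0],
    [0.75,-0.24,0,0,0,0],
    [0.72,-0.31,0,0,0,0],
  ],
)

```text
clock: 7.75
position: [0.5524, 0.1245, 0.2273]
ee_rot: [-2.508, -1.889, -0.0]
force: [-5.2, 4.1, 6.8]
width: 0.302
```

```bash
python3 g.py
```

```text
7.75 [0.55242614 0.12445251 0.22731726] [-5.21996904  4.06332305  6.81113947] 0.3020147333536003 r 0.08073440109486611 psi deg 65.30789591657327 q 1.7194548422958293
```

Call:
move_arm(
  series=[
    [0.69,-0.38,0,0,0,0],
    [0.65,-0.44,0,0,0,0],
  ],
)

```text
clock: 7.95
position: [0.566, 0.1167, 0.2273]
ee_rot: [-2.507, -1.889, -0.002]
force: [-4.6, 5.9, 5.8]
width: 0.297
```

Call:
move_arm(
  series=[
    [0.6,-0.51,0,0,0,0],
    [0.55,-0.56,0,0,0,0],
  ],
)

```text
clock: 8.15
position: [0.5778, 0.1064, 0.2274]
ee_rot: [-2.507, -1.889, -0.003]
force: [-2.8, 6.3, 4.6]
width: 0.296
```

Call:
move_arm(
  series=[
    [0.49,-0.61,0,0,0,0],
    [0.43,-0.66,0,0,0,0],
  ],
)

```text
clock: 8.35
position: [0.5874, 0.0939, 0.2274]
ee_rot: [-2.507, -1.889, -0.005]
force: [-2.8, 7.5, 2.3]
width: 0.298
```

Call:
move_arm(
  series=[
    [0.36,-0.7,0,0,0,0],
    [0.29,-0.73,0,0,0,0],
  ],
)

```text
clock: 8.55
position: [0.5942, 0.0802, 0.2274]
ee_rot: [-2.506, -1.889, -0.007]
force: [0.5, 12.6, 0.1]
width: 0.297
```

Call:
move_arm(
  series=[
    [0.22,-0.75,0,0,0,0],
    [0.14,-0.77,0,0,0,0],
  ],
)

```text
clock: 8.75
position: [0.598, 0.0673, 0.2273]
ee_rot: [-2.503, -1.89, -0.011]
force: [5.0, 17.4, -3.4]
width: 0.296
```

Call:
move_arm(
  series=[
    [0.07,-0.78,0,0,0,0],
    [-0.01,-0.79,0,0,0,0],
  ],
)

```text
clock: 8.95
position: [0.5995, 0.0526, 0.2273]
ee_rot: [-2.502, -1.891, -0.015]
force: [9.5, 19.6, -9.3]
width: 0.299
```

```bash
python3 g.py
```

```text
8.95 [0.59953609 0.05263264 0.22730579] [ 9.49069231 19.62356346 -9.31375164] 0.2987359731608816 r 0.08085061574625171 psi deg 1.0861874973877081 q 2.84033510546638
```

Call:
move_arm(
  series=[
    [-0.09,-0.78,0,0,0,0],
    [-0.16,-0.77,0,0,0,0],
  ],
)

```text
clock: 9.15
position: [0.598, 0.0359, 0.2272]
ee_rot: [-2.505, -1.891, -0.015]
force: [12.4, 13.8, -9.8]
width: 0.297
```

Call:
move_arm(
  series=[
    [-0.24,-0.75,0,0,0,0],
    [-0.31,-0.72,0,0,0,0],
  ],
)

```text
clock: 9.35
position: [0.5923, 0.0181, 0.227]
ee_rot: [-2.509, -1.89, -0.01]
force: [9.5, 5.5, -5.1]
width: 0.303
```

Call:
move_arm(
  series=[
    [-0.38,-0.69,0,0,0,0],
    [-0.44,-0.65,0,0,0,0],
  ],
)

```text
clock: 9.55
position: [0.5827, 0.0021, 0.2271]
ee_rot: [2.511, 1.887, 0.003]
force: [0.7, -0.3, 3.6]
width: 0.3
```

Call:
move_arm(
  series=[
    [-0.51,-0.6,0,0,0,0],
    [-0.56,-0.55,0,0,0,0],
  ],
)

```text
clock: 9.75
position: [0.5705, -0.0104, 0.2271]
ee_rot: [2.512, 1.886, -0.001]
force: [-3.4, -2.1, 8.1]
width: 0.296
```

Call:
move_arm(
  series=[
    [-0.61,-0.49,0,0,0,0],
    [-0.66,-0.43,0,0,0,0],
  ],
)

```text
clock: 9.95
position: [0.5576, -0.019, 0.2273]
ee_rot: [2.512, 1.887, -0.001]
force: [-2.3, 1.3, 7.1]
width: 0.3
```

Call:
move_arm(
  series=[
    [-0.7,-0.36,0,0,0,0],
    [-0.73,-0.29,0,0,0,0],
  ],
)

```text
clock: 10.15
position: [0.5442, -0.0248, 0.2273]
ee_rot: [2.511, 1.887, 0.003]
force: [4.2, 2.8, 3.1]
width: 0.3
```

```bash
python3 g.py
```

```text
10.15 [ 0.54422648 -0.02476309  0.22734836] [4.21536637 2.81823685 3.12956128] 0.3000170094375406 r 0.08004254724595304 psi deg -71.40289872519433 q 4.105508331812496
```

Call:
move_arm(
  series=[
    [-0.75,-0.22,0,0,0,0],
    [-0.77,-0.14,0,0,0,0],
    [-0.78,-0.07,0,0,0,0],
    [-0.79,0.01,0,0,0,0],
    [-0.78,0.09,0,0,0,0],
    [-0.77,0.16,0,0,0,0],
    [-0.75,0.24,0,0,0,0],
    [-0.72,0.31,0,0,0,0],
  ],
)

```text
clock: 10.95
position: [0.4844, -0.0205, 0.2274]
ee_rot: [2.51, 1.887, 0.007]
force: [9.6, 4.0, -1.4]
width: 0.294
```

Call:
move_arm(
  series=[
    [-0.69,0.38,0,0,0,0],
    [-0.65,0.44,0,0,0,0],
    [-0.6,0.51,0,0,0,0],
    [-0.55,0.56,0,0,0,0],
    [-0.49,0.61,0,0,0,0],
    [-0.43,0.66,0,0,0,0],
    [-0.36,0.7,0,0,0,0],
    [-0.29,0.73,0,0,0,0],
  ],
)

```text
clock: 11.75
position: [0.4444, 0.024, 0.2274]
ee_rot: [2.51, 1.884, 0.006]
force: [11.5, -3.8, -2.8]
width: 0.301
```

```bash
python3 g.py
```

```text
11.75 [0.44437165 0.02403543 0.22738348] [11.53759587 -3.82010287 -2.78319032] 0.30053693450203406 r 0.07910243111468455 psi deg -159.99233026247276 q 5.6516855946081055
```

Call:
move_arm(
  series=[
    [-0.17,0.75,0,0,0,0],
    [-0.09,0.77,0,0,0,0],
    [-0.02,0.78,0,0,0,0],
    [0.01,0.79,0,0,0,0],
    [0.09,0.78,0,0,0,0],
    [0.16,0.77,0,0,0,0],
    [0.24,0.75,0,0,0,0],
    [0.31,0.72,0,0,0,0],
  ],
)

```text
clock: 12.55
position: [0.4468, 0.0845, 0.2272]
ee_rot: [2.511, 1.885, -0.004]
force: [-4.5, -6.1, 14.6]
width: 0.301
```

Call:
move_arm(
  series=[
    [0.38,0.69,0,0,0,0],
    [0.44,0.65,0,0,0,0],
    [0.51,0.6,0,0,0,0],
    [0.56,0.55,0,0,0,0],
    [0.61,0.49,0,0,0,0],
    [0.66,0.43,0,0,0,0],
    [0.7,0.36,0,0,0,0],
    [0.73,0.29,0,0,0,0],
  ],
)

```text
clock: 13.35
position: [0.4922, 0.1266, 0.2272]
ee_rot: [-2.511, -1.888, 0.003]
force: [-7.4, -0.3, 13.5]
width: 0.301
```

Call:
move_arm(
  series=[
    [0.75,0.22,0,0,0,0],
    [0.77,0.14,0,0,0,0],
    [0.78,0.07,0,0,0,0],
    [0.79,-0.01,0,0,0,0],
    [0.78,-0.09,0,0,0,0],
    [0.77,-0.16,0,0,0,0],
    [0.75,-0.24,0,0,0,0],
    [0.72,-0.31,0,0,0,0],
  ],
)

```text
clock: 14.15
position: [0.5533, 0.1241, 0.2273]
ee_rot: [-2.508, -1.889, 0.001]
force: [-5.6, 3.2, 9.0]
width: 0.301
```

```bash
python3 g.py
```

```text
14.15 [0.55329172 0.12409522 0.22728651] [-5.61795839  3.16367249  8.96842973] 0.3012967142155109 r 0.08077678034914215 psi deg 64.64418634823909 q 1.7310387595402512
```

Grip and phase are unchanged after a full turn. Now the second compression.

Call:
move_arm(
  series=[
    [0.69,-0.38,0,0,0,0],
    [0.65,-0.44,0,0,0,0],
    [0.6,-0.51,0,0,0,0],
  ],
)

```text
clock: 14.45
position: [0.5729, 0.1112, 0.2273]
ee_rot: [-2.507, -1.889, -0.001]
force: [-4.6, 5.0, 7.7]
width: 0.3
```

Call:
move_arm(
  series=[
    [0.55,-0.56,0,0,0,0],
  ],
)

```text
clock: 14.55
position: [0.5785, 0.1058, 0.2273]
ee_rot: [-2.507, -1.889, -0.001]
force: [-5.0, 5.3, 7.4]
width: 0.298
```

Call:
move_arm(
  series=[
    [0.49,-0.61,0,0,0,0],
  ],
)

```text
clock: 14.65
position: [0.5835, 0.0998, 0.2273]
ee_rot: [-2.507, -1.889, -0.002]
force: [-3.5, 5.5, 7.2]
width: 0.3
```

Call:
move_arm(
  series=[
    [0.43,-0.66,0,0,0,0],
  ],
)

```text
clock: 14.75
position: [0.5879, 0.0933, 0.2273]
ee_rot: [-2.507, -1.889, -0.002]
force: [-3.3, 6.6, 6.2]
width: 0.296
```

Call:
move_arm(
  series=[
    [0.36,-0.7,0,0,0,0],
  ],
)

```text
clock: 14.85
position: [0.5917, 0.0864, 0.2273]
ee_rot: [-2.507, -1.889, -0.003]
force: [-1.2, 7.2, 5.5]
width: 0.301
```

Call:
move_arm(
  series=[
    [0.29,-0.73,0,0,0,0],
  ],
)

```text
clock: 14.95
position: [0.5945, 0.0798, 0.2273]
ee_rot: [-2.506, -1.889, -0.004]
force: [-2.8, 10.8, 4.5]
width: 0.301
```

Call:
move_arm(
  series=[
    [0.22,-0.75,0,0,0,0],
    [0.14,-0.77,0,0,0,0],
  ],
)

```text
clock: 15.15
position: [0.5981, 0.0669, 0.2273]
ee_rot: [-2.503, -1.89, -0.007]
force: [1.0, 17.6, -0.5]
width: 0.299
```

Call:
move_arm(
  series=[
    [0.07,-0.78,0,0,0,0],
    [-0.01,-0.79,0,0,0,0],
  ],
)

```text
clock: 15.35
position: [0.5996, 0.0524, 0.2272]
ee_rot: [-2.501, -1.891, -0.012]
force: [6.7, 19.6, -4.6]
width: 0.297
```

Call:
move_arm(
  series=[
    [-0.09,-0.78,0,0,0,0],
    [-0.16,-0.77,0,0,0,0],
  ],
)

```text
clock: 15.55
position: [0.5981, 0.0359, 0.2271]
ee_rot: [-2.504, -1.891, -0.012]
force: [9.4, 14.6, -6.5]
width: 0.296
```

Call:
move_arm(
  series=[
    [-0.24,-0.75,0,0,0,0],
    [-0.31,-0.72,0,0,0,0],
  ],
)

```text
clock: 15.75
position: [0.5925, 0.0184, 0.227]
ee_rot: [-2.508, -1.89, -0.008]
force: [5.2, 6.9, -0.7]
width: 0.298
```

Call:
move_arm(
  series=[
    [-0.38,-0.69,0,0,0,0],
    [-0.44,-0.65,0,0,0,0],
  ],
)

```text
clock: 15.95
position: [0.5831, 0.0025, 0.227]
ee_rot: [-2.511, -1.888, -0.001]
force: [-1.0, 0.7, 7.9]
width: 0.295
```

Call:
move_arm(
  series=[
    [-0.51,-0.6,0,0,0,0],
    [-0.56,-0.55,0,0,0,0],
  ],
)

```text
clock: 16.15
position: [0.5712, -0.0099, 0.2271]
ee_rot: [-2.511, -1.887, 0.003]
force: [-3.3, -0.4, 10.9]
width: 0.295
```

Call:
move_arm(
  series=[
    [-0.61,-0.49,0,0,0,0],
    [-0.66,-0.43,0,0,0,0],
  ],
)

```text
clock: 16.35
position: [0.5585, -0.0187, 0.2272]
ee_rot: [-2.511, -1.887, 0.002]
force: [-2.5, 2.9, 9.6]
width: 0.297
```

Call:
move_arm(
  series=[
    [-0.7,-0.36,0,0,0,0],
    [-0.73,-0.29,0,0,0,0],
  ],
)

```text
clock: 16.55
position: [0.5452, -0.0245, 0.2273]
ee_rot: [2.511, 1.888, 0.002]
force: [2.8, 5.2, 4.0]
width: 0.3
```

```bash
python3 g.py
```

```text
16.55 [ 0.54523585 -0.02448638  0.22733851] [2.82519852 5.2158263  4.02566731] 0.2997953611099003 r 0.08010900100082055 psi deg -70.65553459909304 q 4.092464367100738
```

The start of compression shows at crank ≈ 2.40 (mod 2π) on both passes. Another 300° brings me to the third.

Call:
move_arm(
  series=[
    [-0.75,-0.22,0,0,0,0],
    [-0.77,-0.14,0,0,0,0],
    [-0.78,-0.07,0,0,0,0],
    [-0.79,0.01,0,0,0,0],
    [-0.78,0.09,0,0,0,0],
    [-0.77,0.16,0,0,0,0],
    [-0.75,0.24,0,0,0,0],
    [-0.72,0.31,0,0,0,0],
  ],
)

```text
clock: 17.35
position: [0.4856, -0.0211, 0.2274]
ee_rot: [2.51, 1.886, 0.006]
force: [8.7, 2.9, -0.5]
width: 0.299
```

Call:
move_arm(
  series=[
    [-0.69,0.38,0,0,0,0],
    [-0.65,0.44,0,0,0,0],
    [-0.6,0.51,0,0,0,0],
    [-0.55,0.56,0,0,0,0],
    [-0.49,0.61,0,0,0,0],
    [-0.43,0.66,0,0,0,0],
    [-0.36,0.7,0,0,0,0],
    [-0.29,0.73,0,0,0,0],
  ],
)

```text
clock: 18.15
position: [0.4448, 0.0232, 0.2273]
ee_rot: [2.51, 1.883, 0.002]
force: [6.5, -5.5, 4.0]
width: 0.296
```

Call:
move_arm(
  series=[
    [-0.22,0.75,0,0,0,0],
    [-0.14,0.77,0,0,0,0],
    [-0.07,0.78,0,0,0,0],
    [0.01,0.79,0,0,0,0],
    [0.09,0.78,0,0,0,0],
    [0.16,0.77,0,0,0,0],
    [0.24,0.75,0,0,0,0],
    [0.31,0.72,0,0,0,0],
  ],
)

```text
clock: 18.95
position: [0.4467, 0.0842, 0.2272]
ee_rot: [2.511, 1.885, -0.005]
force: [-4.9, -5.2, 16.1]
width: 0.301
```

Call:
move_arm(
  series=[
    [0.38,0.69,0,0,0,0],
    [0.44,0.65,0,0,0,0],
    [0.51,0.6,0,0,0,0],
    [0.56,0.55,0,0,0,0],
    [0.61,0.49,0,0,0,0],
    [0.66,0.43,0,0,0,0],
    [0.7,0.36,0,0,0,0],
    [0.73,0.29,0,0,0,0],
  ],
)

```text
clock: 19.75
position: [0.492, 0.1265, 0.2272]
ee_rot: [-2.511, -1.888, 0.004]
force: [-6.8, 0.4, 13.9]
width: 0.298
```

Call:
move_arm(
  series=[
    [0.75,0.22,0,0,0,0],
    [0.77,0.14,0,0,0,0],
    [0.78,0.07,0,0,0,0],
    [0.79,-0.01,0,0,0,0],
    [0.78,-0.09,0,0,0,0],
    [0.77,-0.16,0,0,0,0],
    [0.75,-0.24,0,0,0,0],
    [0.72,-0.31,0,0,0,0],
  ],
)

```text
clock: 20.55
position: [0.5533, 0.124, 0.2273]
ee_rot: [-2.508, -1.889, 0.001]
force: [-5.7, 4.1, 9.5]
width: 0.301
```

Call:
move_arm(
  series=[
    [0.69,-0.38,0,0,0,0],
    [0.65,-0.44,0,0,0,0],
    [0.6,-0.51,0,0,0,0],
    [0.55,-0.56,0,0,0,0],
    [0.49,-0.61,0,0,0,0],
    [0.43,-0.66,0,0,0,0],
  ],
)

```text
clock: 21.15
position: [0.588, 0.0931, 0.2273]
ee_rot: [-2.507, -1.889, -0.002]
force: [-2.0, 6.5, 6.3]
width: 0.296
```

```bash
python3 g.py
```

```text
21.15 [0.58799473 0.09309019 0.22734114] [-1.96132111  6.48560772  6.276135  ] 0.29579437346555587 r 0.08102428894913959 psi deg 31.21440051762605 q 2.314498590520996
```

Call:
move_arm(
  series=[
    [0.19,-0.34,0,0,0,0],
    [0.18,-0.35,0,0,0,0],
    [0.16,-0.36,0,0,0,0],
    [0.14,-0.36,0,0,0,0],
  ],
)

```text
clock: 21.55
position: [0.5945, 0.0798, 0.2273]
ee_rot: [-2.506, -1.889, -0.003]
force: [-1.2, 10.0, 5.2]
width: 0.299
```

Call:
move_arm(
  series=[
    [0.06,-0.18,0,0,0,0],
    [0,0,0,0,0,0],
    [0,0,0,0,0,0],
  ],
)

```text
clock: 21.85
position: [0.5952, 0.078, 0.2273]
ee_rot: [-2.507, -1.889, -0.003]
force: [-0.3, 8.6, 4.6]
width: 0.299
```

```bash
python3 g.py
```

```text
21.85 [0.59518883 0.07800005 0.227326  ] [-0.34508298  8.5960272   4.56725167] 0.29946508003508654 r 0.08108115437309064 psi deg 19.37605758933712 q 2.521116652599825
```

Call:
move_arm(
  series=[
    [-0.03,0.1,0,0,0,0],
    [0,0,0,0,0,0],
  ],
)

```text
clock: 22.05
position: [0.5951, 0.0781, 0.2273]
ee_rot: [-2.508, -1.889, -0.003]
force: [-0.1, 6.2, 5.5]
width: 0.297
```

Call:
move_arm(
  series=[
    [0,0,0,0,0,0],
    [0,0,0,0,0,0],
    [0,0,0,0,0,0],
    [0,0,0,0,0,0],
    [0,0,0,0,0,0],
  ],
  grip=0.6,
)

```text
clock: 22.55
position: [0.5956, 0.0757, 0.2265]
ee_rot: [2.512, 1.887, -0.001]
force: [0.1, -0.9, 0.2]
width: 0.594
```

Call:
move_arm(
  series=[
    [0,0,1,0,0,0],
    [0,0,2,0,0,0],
    [0,0,3,0,0,0],
    [0,0,3,0,0,0],
    [0,0,3,0,0,0],
    [0,0,0,0,0,0],
  ],
)

```text
clock: 23.15
position: [0.5972, 0.0772, 0.352]
ee_rot: [2.509, 1.886, 0.011]
force: [0.5, 0.1, 0.9]
width: 0.603
```

```bash
python3 - <<'E'
from h import *
s=monitor.observe(); print(s['position'],s['force'],s['width'])
W=imaging.get_image('wrist')['color'][:,:,::-1]
a=imaging.get_image('top')['color'][150:290,180:340,::-1]
S=imaging.get_image('side')['color'][150:290,180:340,::-1]
cv2.imwrite('pics/f.png',np.vstack([np.hstack([cv2.resize(a,(400,300)),cv2.resize(S,(400,300))]),np.hstack([cv2.resize(W,(400,300)),np.zeros((300,400,3),np.uint8)])]))
E
```

```text
[0.59715702 0.0772317  0.35196542] [0.49826543 0.07213684 0.93791219] 0.6029428591821869
```

View pics/f.png

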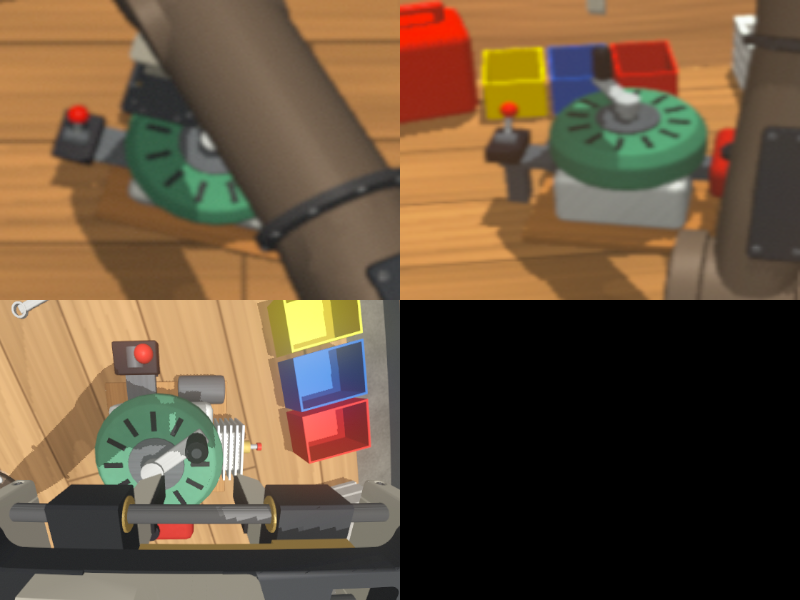

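The switch ball is on the off side in both views. The knob stands free near the head side, at about (274, 214) in the wrist image and (261, 172) in the side image, with the jaws clear above it. I'll check its angle once.

```bash
python3 - <<'E'
from h import *
from scipy.spatial.transform import Rotation as Ro
s=monitor.observe(); W=imaging.get_image('wrist'); S=imaging.get_image('side')
c=np.array([.5193,.0513])
for q in(2.3,2.4,2.5,2.6):
    p=np.pi-.2823-q; print(q,proj(S,[[c[0]+.08*np.cos(p),c[1]+.08*np.sin(p),.252]]).round(1))
M=np.array(W['mount']);R=Ro.from_rotvec(s['ee_rot']).as_matrix()
K=np.array([[W['fx'],0,W['cx']],[0,W['fy'],W['cy']],[0,0,1.]])
g=W['color'][150:270,220:330]; cv2.imwrite('pics/k.png',cv2.resize(g[:,:,::-1],None,fx=5,fy=5,interpolation=2))
for uv in((274,214),):
    p=cv2.undistortPoints(np.array([[uv]],float),K,np.array(W['dist_coeffs'],float))[0,0]
    d=R@M[:3,:3]@[p[0],p[1],1]; o=R@M[:3,3]+s['position']; P=o+d*(.252-o[2])/d[2];v=P[:2]-c
    print(P,np.hypot(*v),'q',np.pi-.2823-np.arctan2(v[1],v[0]))
h=cv2.imread('pics/k.png')
E
```

```text
2.3 [[256.  174.6]]
2.4 [[257.9 173.9]]
2.5 [[260.  173.3]]
2.6 [[262.1 172.8]]
[0.59236435 0.0805641  0.252     ] 0.07870696728181208 q 2.478333809963965
```

View pics/k.png

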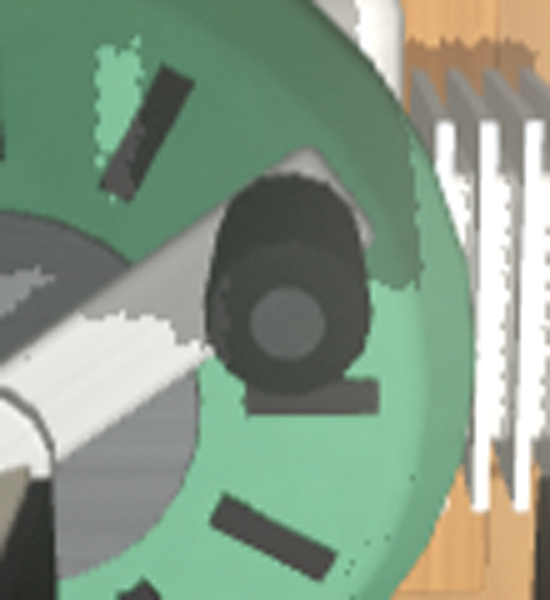

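```bash
python3 -c "
from h import *
print(monitor.observe()['force'],workorder.sign_off())"
```

```text
the job is handed in; nothing more can be done
[-0.23576047 -0.06265482 -0.51020596] None
```

The job is handed in at about 23 s of the 72 s allowed; the sign-off reports no verdict.

- **Switch:** I pushed it over with the closed fingers until it met its end stop at about 13 N. Wrist, side and top pictures show the ball on the off side, and its side-view position matches the expected off position to half a pixel.
- **Crank:** I held the knob and turned it clockwise at about 1 rad/s, roughly one turn in 6.4 s. It went over two heavy points, with about 20 N at the knob at the peak. The readings at the end of each move showed no spring-back or lurch.
- **Resting point:** I stopped where the third compression began to push back, with an estimated 4 N load at crank ≈ 15.09 rad, then let go and lifted clear. The last pictures put the knob at about 15.05 rad, so it stayed put within measuring error. Force on the tool was near zero.
- **Not checked:** The pin's travel is inferred from the push-back force, since it is too small to read in the pictures. My estimates of where the compression starts differed by about 0.05–0.1 rad, so the pin is probably between 0.4 and 1.5 mm out. The network did not find the knob in the wrist picture, so I measured it by eye. I did not measure the other things again; the hand stayed clear of them.

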